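# Isolate the supply box and draw its fuse carrier

## Robot

A 6-joint arm with a two-finger parallel gripper is mounted at the origin on the work surface. World frame = base frame: x ahead of the robot, y to its left, z up, the work surface at z = 0. Lengths are in m, angles in degrees, forces in N, time in s.
With the tool pointing down it reaches from about 0.375 to 0.9 m from the base axis. Payload 3.1 kg.
Tool frame: the origin (TCP) lies at the very end of the fingers, on their centre line; the grasp point (between the pads) lies 19 mm behind it (bot.tcp_to_grasp is the distance from the TCP to the grasp point, in m); z points along the fingers, y is the direction in which the jaws open and shut (so a half turn about z gives the same grasp; the last joint's range is limited). The gripper opens to 87 mm and grips with 3 to 60 N. Pads are 19 mm wide; open, the fingers measure 117 mm over their backs; the gripper's body (75 mm by 190 mm) begins 51 mm behind the grasp point.
Start: joints at [66.664, 30.224, 82.088, -0, 67.689, -10.227], TCP at [0.142, 0.609, 0.223] pointing down, gripper open.
Joint ranges: [-176.69, 176.69], [-43.24, 126.21], [12.49, 139.97], [-82, 262], [0, 151.66], [-163.58, 163.58]. Speed limits (degrees/s): [159.86, 159.86, 180, 180, 180, 180].

## Interface

Orientations are given as a 3x3 rotation matrix whose columns are the frame's x, y, z axes.
In Python, from rig import telemetry, eyes, order, bot gives the robot as it stands. The module is installed in compiled form; this text tells all that it offers.
- The arm moves only by the tool servo_tool, never from a script. Its argument "targets" is a list of rows, each a list of 2 entries, a list of its own where there are three numbers: the shift along the tool's x, y, z in m, then the turn, a rotation vector about the tool's x, y, z in rad. In form: [[[tx, ty, tz], [wx, wy, wz]], ...]. A call has 1 to 12 rows; each row is the pose to reach, as a shift and turn from the pose commanded when the call began, along the tool's axes at that moment; what a row does not reach only later rows make up. A row lasts 1/8 s, in which the tool goes at most 62.5 mm and 10.7 degrees, less where a joint would pass 70% of its speed; a pose out of reach is approached as far as the arm can. A call with a gripper value outside its range is refused whole. "gripper" is the finger opening in m, from 0 to 0.087, set as the call begins (left out, the last holds). The fingers move at their own pace and stop on an object; the grip force is fixed at half the most. Time passes only in rows, so rows that repeat a pose let the fingers close. It gives the time, the measured TCP pose, the force and the opening at its end, in the units of the state.
- telemetry.read_state(): the state, without advancing time (a new reading comes with each control period).
- eyes.capture(name): name is "scene" or "top" or "wrist"; returns a dict with "pixels" (420x560x3 uint8, blue, green, red), "intrinsics" (3x3 intrinsics, pixels), "extrinsics" (4x4, takes a point from camera to world coordinates); the wrist camera has in their place "T_tool_cam" (4x4, takes a point from camera to tool coordinates, whose origin is the TCP and whose axes are the flange's). Camera axes: x right, y down, z forward; pixel columns grow to the right and rows downward; lengths in m; the calibration is good to about 2 mm. A picture is of the moment at which its call begins: read the wrist's pose just before it. There is no depth.
- order.hand_in(): hands the job in, once; it reports no verdict.
The state is a dict: "time_s": time; "joint_positions": joint angles; "qvel": joint speeds; "tau": joint torques, N m; "position": TCP position; "tcp_rot": TCP orientation; "force": force on the tool from outside, world axes, zero at the start; "moment": the same for the moment, N m; "opening": opening from 0.0 (shut) to 1.0 (fully open).
Only numpy, scipy, OpenCV 4.12 (cv2) and the standard library are available. Lean on these libraries where they do the work, as an engineer would, in place of code of your own. Each camera call takes 0.05 s, during which the arm holds its last target. There are 200 camera calls.

## Task

On the radio bench's supply box, turn the black rotary handle a quarter turn anticlockwise, from on to off. Only then pinch the two side catches of the fuse carrier together, draw the carrier up out of its base, and finish holding it by the pinched catches, still and upright, at least 8 cm above where it sat. Do not put it down or let it go: the job ends with the carrier in the gripper, the handle left off, and the other things on the box and bench left where they are.

Things in the scene. Friction and masses are not known exactly. Their poses are not given: they have to be found in the camera images.
- power_box: grey steel supply box lying flat on the bench, fixed: 200 (x) x 340 (y) x 55 high; origin at the centre of its underside, z up. Four brass binding posts 20 high along its far (+x) edge, a blank meter 9 high between them. Isolator and fuse base are screwed to its top, 160 to 205 apart along its y, either one on either side, with the box's yaw.
- isolator: rotary isolator on the box's top, fixed: plain grey block 68 x 68 x 36 high, origin at the centre of its underside (55 above the bench), z up. The black handle turns on its top about its centre axis.
- handle (a joint): isolator handle angle in rad: 1.57 = on (the start; bar along the isolator's x, nose to +x), 0 = off (bar along its y, nose to +y), stops at both. Falls as the handle turns anticlockwise seen from above. A spring holds it at either end (about 0.17 N m to start it) and snaps it over to off once below 0.65; it stays there by itself.
- handle_grip (a point): point in the handle's upright bar, on the turning axis, 67 above the box's top (122 above the bench); turns with the handle: x along the bar to its nose, z up. Bar 64 long plus a 6 nose at +x, 14 thick (y), reaching from 23 below this point (there its hub begins, 42 across) to 11 above it.
- fuse_base: black fuse base on the box's top, fixed: origin at the centre of its underside (55 above the bench), z up. 46 (x) x 66 (y) x 34 high, flange 106 long in y with screw heads to 10 high. Pocket 33.5 (x) x 51.5 (y), its floor 8 above the origin. On each y side a ledge 26 to 34 above the origin, over a window, holds down a catch's barb.
- carrier: dark grey fuse carrier standing in the base's pocket, loose, 0.12 to 0.2 kg: origin at the centre of its underside (seated: 8 above the base's origin, same yaw), z up. Foot 32 (x) x 50 (y) x 10, core 32 x 28, top 68 above the origin; white cartridge in its +x face; 7 long blades below. Seated, the base's rim is 26 above its origin.
- catch_pads (a point): point of the carrier midway between the finger pads of its two catches, 47 above the carrier's origin; axes as the carrier. The light grey ribbed pads stand on the carrier's +y and -y sides: 22 wide (x), from 15 below to 15 above this point, 54 over their outsides, 43 when both are pinched fully in.
- catch_left (a joint): travel in m of the carrier's +y catch: 0 = sprung out (latched), 0.0055 = pinched fully in against its stop; its barb clears the ledge from about 0.004. Spring 3 N to start, 8 N fully in.
- catch_right (a joint): the same for the carrier's -y catch.
- spare_fuse: spare square-bodied white ceramic fuse with copper tags, 66 x 20 x 20, lying on the power box; not part of the job, origin at the centre of its underside
- screwdriver: screwdriver with black handle, lying along the near edge of the power box's top; not part of the job, origin at the centre of its underside
- multimeter: dark multimeter lying on its back, 150 x 78 x 43, on the bench; not part of the job, origin at the centre of its underside
- fist_mic: black hand microphone, 84 x 56 x 26, lying on the bench; not part of the job, origin at the centre of its underside
- bit_case: open black case of screwdriver bits, 84 x 130 x 30, on the bench; not part of the job, origin at the centre of its underside
- spray_can: plain metal spray can, 52 across, 160 tall, standing on the bench; not part of the job, origin at the centre of its underside
- spanner: steel spanner lying on the bench beyond the power box; not part of the job, origin at the centre of its underside
Not all that is in view belongs to the job. Leave any red look-alike of the multimeter alone. Of the things shaped like the spanner, the steel one is meant.

How it is judged:
By the outcome, as a careful person would: the job done as asked, in the order asked, and still so for the second after the job is handed in, while the arm keeps its last pose, push and grip.
It also fails if it takes over 48 s, if anything falls off the work surface, if the arm or the gripper's body presses on something with over 40 N, if the wrist force passes 120 N, or if a joint passes its speed limit or range.

## Working session

There is one attempt and no reset: what is moved stays moved. The work goes in short steps, Python scripts to look and compute and a tool call to move; the robot and the scene stay as the last step left them, time stands still between calls to the robot, and variables do not carry over. Pictures are saved under pics/ and viewed, about 8 in all and at most 12, crops included, and the job is handed in when it is done.

Besides the shell and the picture viewer there is one more tool, called after ">>>" by a JSON object that holds its "fn" and its "kwargs". servo_tool: Moves the arm, as the interface text tells. Its arguments: {"type":"object","properties":{"targets":{"type":"array","items":{"type":"array"}},"gripper":{"type":"number"}},"required":["targets"]}

```bash
mkdir -p pics
python3 - <<'E'
from rig import telemetry, eyes
import cv2,numpy as np
s=telemetry.read_state();print({k:np.round(s[k],3).tolist() for k in s})
for n in("scene","top"):
    c=eyes.capture(n);cv2.imwrite(f"pics/{n}1.png",c["pixels"]);np.savez(f"{n}1.npz",**c);print(n,c["intrinsics"].tolist(),np.round(c["extrinsics"],4).tolist())
E
```

```text
{'time_s': 0.0, 'joint_positions': [66.661, 30.279, 82.156, -0.001, 67.689, -10.228], 'qvel': [-0.003, 0.055, 0.096, 0.045, -0.076, -0.016], 'tau': [-0.002, -44.005, -17.659, 0.063, 0.058, -0.0], 'position': [0.141, 0.608, 0.222], 'tcp_rot': [[-0.974, 0.227, -0.001], [0.227, 0.974, -0.002], [0.0, -0.002, -1.0]], 'force': [0.644, -0.168, 0.184], 'moment': [-0.04, -0.0, -0.044], 'opening': 1.0}
scene [[441.54455352353847, 0.0, 287.13347980880934], [0.0, 441.54455352353847, 221.44530452478767], [0.0, 0.0, 1.0]] [[-0.7492, 0.3731, -0.5472, 1.1495], [0.6621, 0.401, -0.6331, 0.7855], [-0.0168, -0.8366, -0.5475, 0.7491], [0.0, 0.0, 0.0, 1.0]]
top [[382.61280491152627, 0.0, 279.02717402281144], [0.0, 382.61280491152627, 207.35839618114701], [0.0, 0.0, 1.0]] [[-0.0973, -0.9722, 0.213, 0.3238], [-0.9952, 0.094, -0.0257, 0.0477], [0.0049, -0.2145, -0.9767, 0.8952], [0.0, 0.0, 0.0, 1.0]]
```

View pics/top1.png

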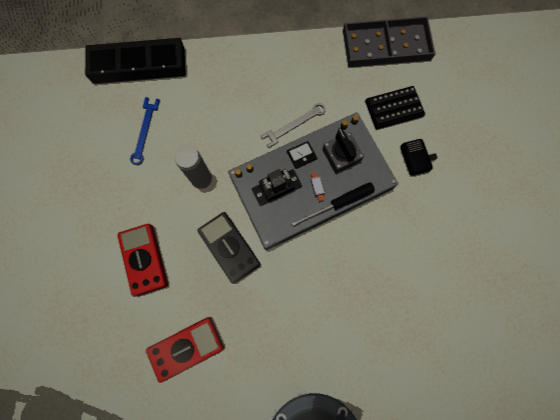

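View pics/scene1.png

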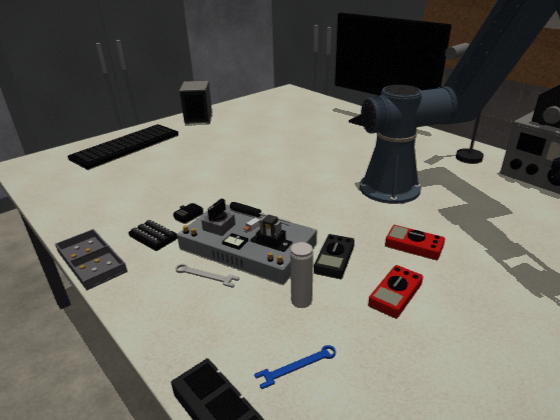

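Top view: the box spans (230,170)–(397,185). The isolator with the black handle is at about (343,150) and the fuse base and carrier at (277,183). Possible mix-ups for the handle are the multimeter knobs at (230,247), (140,260) and (182,350), and the screwdriver grip at (355,195). For the carrier they are the spare fuse (317,186) and the bit case (395,107). I choose (343,150) and (277,183), and check with a crop.

```bash
cat > h.py <<'E'
import numpy as np
def ray(c,u,v,z):
    K=c["intrinsics"];T=c["extrinsics"];d=T[:3,:3]@np.linalg.solve(K,[u,v,1]);o=T[:3,3]
    return o+d*(z-o[2])/d[2]
def proj(K,T,p):
    q=T[:3,:3].T@(np.asarray(p)-T[:3,3]);return (K@q)[:2]/q[2]
E
python3 - <<'E'
import numpy as np,cv2
im=cv2.imread("pics/top1.png")[100:260,220:410]
cv2.imwrite("pics/crop1.png",cv2.resize(im,None,fx=4,fy=4,interpolation=cv2.INTER_CUBIC)[:600])
E
```

```text
(no output)
```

View pics/crop1.png

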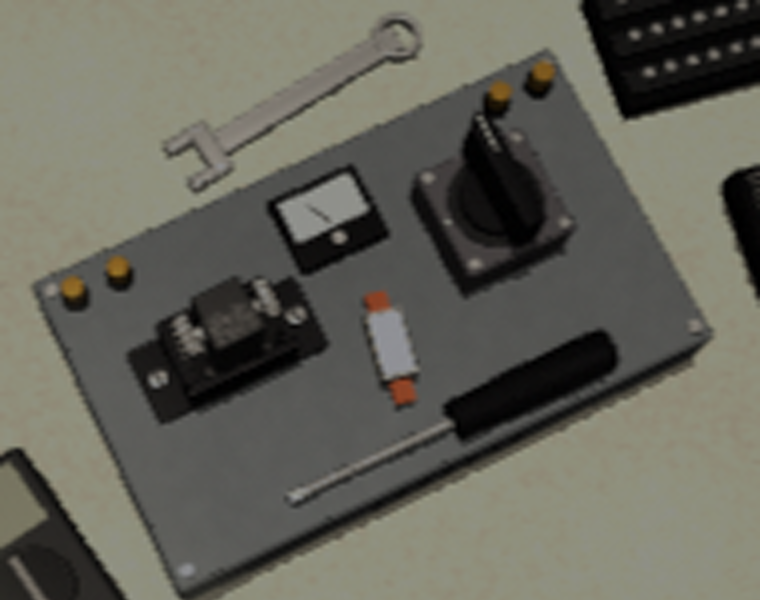

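The crop confirms both. The isolator block is at crop (495,205) with its handle bar running (485,120)–(525,240), nose to the posts. The fuse base flange screws are at (157,379) and (296,315), with the carrier at (230,320).

Run:
```python
import numpy as np
from h import *
c=dict(np.load("top1.npz"))
P=lambda u,v,z:ray(c,(u+.5)/4-.5+220,(v+.5)/4-.5+100,z)
box=[P(*p,.055) for p in[(37,285),(548,50),(710,335),(183,598)]]
b=np.mean(box,0);y=box[0]-box[1]+box[3]-box[2];print("box",b,np.degrees(np.arctan2(y[1],y[0]))-90,[np.linalg.norm(box[i]-box[i-1]) for i in range(4)])
iso=[P(*p,.091) for p in[(415,190),(465,278),(573,222),(520,130)]]
print("iso",np.mean(iso,0),[np.linalg.norm(iso[i]-iso[i-1]) for i in range(4)])
f=[P(157,379,.064),P(296,315,.064)];d=f[0]-f[1];print("fuse",np.mean(f,0),np.degrees(np.arctan2(d[1],d[0]))-90,np.linalg.norm(d))
fl=[P(*p,.06) for p in[(128,352),(165,420),(327,348),(295,278)]];print(np.mean(fl,0))
print("handle top",P(484,122,.133),P(478,145,.133))
```

```text
box [ 0.56924639 -0.05818322  0.055     ] 20.771505364775578 [np.float64(0.198661003897647), np.float64(0.3338324177325435), np.float64(0.19539506809319582), np.float64(0.33519646881821424)]
iso [ 0.61382899 -0.12765212  0.091     ] [np.float64(0.06995507379275011), np.float64(0.057652300520237725), np.float64(0.0692340092337181), np.float64(0.0610434570914924)]
fuse [0.55385479 0.02716294 0.064     ] 20.004155305278218 0.08667453168725772
[0.55350741 0.02590683 0.06      ]
handle top [ 0.64543524 -0.11974327  0.133     ] [ 0.63273223 -0.11483475  0.133     ]
```

>>> {"fn": "servo_tool", "kwargs": {"targets": [[[-0.039,-0.038,0],[0,0,0.16]],[[-0.078,-0.076,0],[0,0,0.32]],[[-0.117,-0.114,0],[0,0,0.48]],[[-0.156,-0.152,0],[0,0,0.64]],[[-0.195,-0.19,0],[0,0,0.8]],[[-0.235,-0.229,0],[0,0,0.96]],[[-0.274,-0.267,0],[0,0,1.12]],[[-0.313,-0.305,0],[0,0,1.28]],[[-0.352,-0.343,0],[0,0,1.44]],[[-0.391,-0.381,0],[0,0,1.6]],[[-0.43,-0.419,0],[0,0,1.76]],[[-0.47,-0.458,0],[0,0,1.915]]], "gripper": 0.087}}

```text
time_s: 1.6
position: [0.4961, 0.0544, 0.2223]
tcp_rot: [[0.547, 0.837, -0.001], [0.837, -0.547, 0.0], [-0.0, -0.001, -1.0]]
force: [-0.5, -0.8, -0.2]
opening: 0.997
```

```bash
cat >> h.py <<'E'
def wrist(name):
    from rig import telemetry, eyes
    import cv2
    s=telemetry.read_state();c=eyes.capture("wrist");W=np.eye(4);W[:3,:3]=s["tcp_rot"];W[:3,3]=s["position"]
    c["extrinsics"]=W@c["T_tool_cam"];cv2.imwrite(f"pics/{name}.png",c["pixels"]);np.savez(name+".npz",**c);return s,c
E
python3 -c "
from h import *
s,c=wrist('w1');print(s['position'],np.round(c['T_tool_cam'],3),c['intrinsics'])
for p in [(.554,.027,.11),(.612,-.128,.13)]:print(proj(c['intrinsics'],c['extrinsics'],p))"
```

```text
[0.49609288 0.05443885 0.22233097] [[-0.    -0.965 -0.263  0.071]
 [ 1.    -0.    -0.     0.001]
 [ 0.    -0.263  0.965 -0.163]
 [ 0.     0.     0.     1.   ]] [[302.65280322   0.         280.80076905]
 [  0.         302.65280322 210.16467718]
 [  0.           0.           1.        ]]
[348.22031727 196.96495044]
[486.85408331 302.23321958]
```

View pics/w1.png

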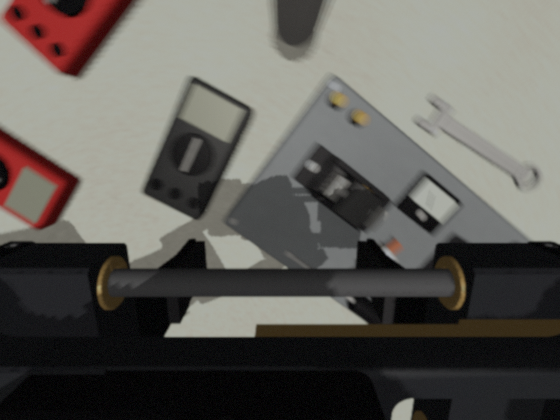

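The wrist view shows the fuse base and carrier at about (340,190), as predicted at (348,197). The isolator is hidden behind the gripper, so I'll go to a stand-off just short of it.

>>> {"fn": "servo_tool", "kwargs": {"targets": [[[-0.03,0.044,0],[0,0,0.16]],[[-0.06,0.088,0],[0,0,0.32]],[[-0.09,0.132,0],[0,0,0.48]],[[-0.117,0.176,0],[0,0,0.634]],[[-0.117,0.176,0],[0,0,0.634]],[[-0.117,0.176,0],[0,0,0.634]]]}}

```text
time_s: 2.4
position: [0.5791, -0.137, 0.2218]
tcp_rot: [[0.934, 0.356, -0.002], [0.356, -0.934, 0.001], [-0.002, -0.002, -1.0]]
force: [0.4, -0.3, -0.5]
opening: 1.0
```

```bash
python3 -c "
from h import *
s,c=wrist('w2');print(s['position'],s['tcp_rot'])
for p in [(.554,.027,.11),(.612,-.128,.133)]:print(proj(c['intrinsics'],c['extrinsics'],p))"
```

```text
[ 0.57907074 -0.1369844   0.22180619] [[ 0.93431387  0.35644459 -0.00219975]
 [ 0.35644809 -0.93431397  0.00146946]
 [-0.00153147 -0.00215703 -0.9999965 ]]
[101.07122425 169.25938614]
[283.58995835 174.23936905]
```

View pics/w2.png

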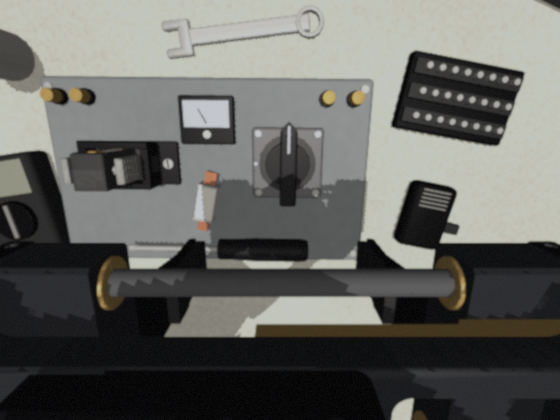

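The wrist view shows the bar from (289,122) to (288,206), the isolator block's screws around (257,133)–(319,193), and the carrier with its near pad at about (130,167) at the left.

Run:
```python
from h import *
c=dict(np.load("w2.npz"));P=lambda u,v,z:ray(c,u,v,z)
yaw=lambda d:np.degrees(np.arctan2(d[1],d[0]))
print("yaw box",yaw(P(45,76,.055)-P(372,80,.055))-90)
n,t=P(289,122,.133),P(288,206,.133);print("bar",n,t,np.linalg.norm(n-t),yaw(n-t));u=(n-t)/np.linalg.norm(n-t);print("axis",t+u*.032,n-u*.038)
print("screws",np.mean([P(*q,.091) for q in[(257,133),(319,133),(257,193),(319,193)]],0))
print("fuse screw", P(168,164,.064), P(66,166,.064))
b=[P(*q,.055) for q in[(45,76),(372,80)]];print(np.linalg.norm(b[0]-b[1]))
```

```text
yaw box 20.198906356477323
bar [ 0.65258636 -0.11703526  0.133     ] [ 0.58780776 -0.14134209  0.133     ] 0.06918880076371917 20.56756512119966
axis [ 0.61776803 -0.13010012  0.133     ] [ 0.61700854 -0.1303851   0.133     ]
screws [ 0.61716104 -0.13086119  0.091     ]
fuse screw [ 0.56913016 -0.01440289  0.064     ] [0.52862536 0.08586059 0.064     ]
0.32962940038719823
```

>>> {"fn": "servo_tool", "kwargs": {"targets": [[[0.038,0.007,0],[0,0,0.01]],[[0.038,0.007,0.02],[0,0,0.01]],[[0.038,0.007,0.06],[0,0,0.01]],[[0.038,0.007,0.1],[0,0,0.01]],[[0.038,0.007,0.116],[0,0,0.01]],[[0.038,0.007,0.116],[0,0,0.01]],[[0.038,0.007,0.116],[0,0,0.01]]]}}

```text
time_s: 3.32
position: [0.6192, -0.1308, 0.1082]
tcp_rot: [[0.938, 0.347, 0.003], [0.347, -0.938, -0.001], [0.002, 0.002, -1.0]]
force: [0.5, 0.1, 0.6]
opening: 1.0
```

>>> {"fn": "servo_tool", "kwargs": {"targets": [[[0,0,0],[0,0,0]],[[0,0,0],[0,0,0]],[[0,0,0],[0,0,0]],[[0,0,0],[0,0,0]],[[0,0,0],[0,0,0]],[[0,0,0],[0,0,0]],[[0,0,0],[0,0,0]],[[0,0,0],[0,0,0]]], "gripper": 0.0}}

```text
time_s: 4.32
position: [0.6174, -0.1293, 0.1064]
tcp_rot: [[0.938, 0.345, -0.002], [0.345, -0.938, 0.003], [-0.0, -0.004, -1.0]]
force: [-0.8, 9.0, 4.4]
opening: 0.173
```

>>> {"fn": "servo_tool", "kwargs": {"targets": [[[0,0,0],[0,0,-0.15]],[[0,0,0],[0,0,-0.3]],[[0,0,0],[0,0,-0.45]],[[0,0,0],[0,0,-0.6]],[[0,0,0],[0,0,-0.75]],[[0,0,0],[0,0,-0.9]],[[0,0,0],[0,0,-1.05]],[[0,0,0],[0,0,-1.2]],[[0,0,0],[0,0,-1.35]],[[0,0,0],[0,0,-1.5]],[[0,0,0],[0,0,-1.57]],[[0,0,0],[0,0,-1.57]]]}}

```text
time_s: 5.82
position: [0.6168, -0.1286, 0.1064]
tcp_rot: [[-0.345, 0.938, -0.003], [0.938, 0.345, 0.003], [0.004, -0.001, -1.0]]
force: [-2.1, 5.7, 2.4]
opening: 0.156
```

>>> {"fn": "servo_tool", "kwargs": {"targets": [[[0,0,0],[0,0,0]],[[0,0,0],[0,0,0]],[[0,0,0],[0,0,0]],[[0,0,0],[0,0,0]],[[0,0,0],[0,0,0]],[[0,0,-0.03],[0,0,0]],[[0,0,-0.07],[0,0,0]],[[0,0,-0.12],[0,0,0]],[[0,0,-0.12],[0,0,0]]], "gripper": 0.087}}

```text
time_s: 6.95
position: [0.621, -0.1318, 0.2316]
tcp_rot: [[-0.346, 0.938, 0.01], [0.938, 0.346, -0.004], [-0.007, 0.008, -1.0]]
force: [0.7, 0.5, -1.0]
opening: 0.987
```

>>> {"fn": "servo_tool", "kwargs": {"targets": [[[0.017,-0.004,0],[0,0,0.157]],[[0.034,-0.008,0],[0,0,0.314]],[[0.051,-0.012,0],[0,0,0.471]],[[0.068,-0.016,0],[0,0,0.628]],[[0.085,-0.02,0],[0,0,0.785]],[[0.101,-0.025,0],[0,0,0.942]],[[0.118,-0.029,0],[0,0,1.1]],[[0.135,-0.033,0],[0,0,1.256]],[[0.152,-0.037,0],[0,0,1.413]],[[0.169,-0.041,0],[0,0,1.57]],[[0.169,-0.041,0],[0,0,1.57]],[[0.169,-0.041,0],[0,0,1.57]]]}}

```text
time_s: 8.45
position: [0.5214, 0.0133, 0.2261]
tcp_rot: [[0.937, 0.349, -0.0], [0.349, -0.937, -0.0], [-0.0, 0.0, -1.0]]
force: [0.4, -0.1, -0.4]
opening: 1.004
```

```bash
python3 -c "
from h import *
s,c=wrist('w3');print(s['position'],s['tcp_rot'])
for p in [(.554,.027,.131),(.617,-.130,.133)]:print(proj(c['intrinsics'],c['extrinsics'],p))"
```

```text
[0.52137043 0.01330999 0.22614577] [[ 9.37289345e-01  3.48552187e-01 -2.38954556e-04]
 [ 3.48552121e-01 -9.37289358e-01 -2.79856619e-04]
 [-3.21514199e-04  1.79018510e-04 -9.99999932e-01]]
[277.65185509 171.64684136]
[478.22183839 166.8057055 ]
```

View pics/w3.png

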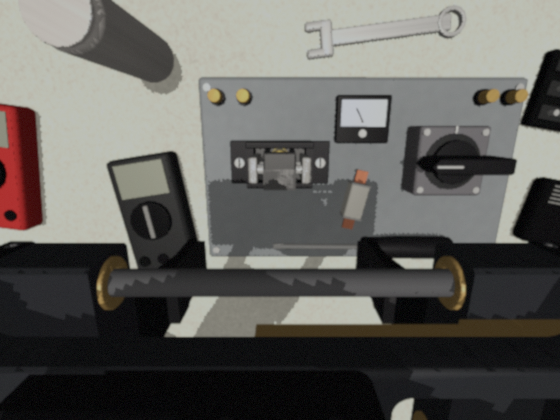

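The handle bar now lies along y with its nose to the left at (418,163), so it is off. The carrier is at (280,168) with its pads at (252,170) and (309,170), and the flange screws are at (239,163) and (321,163).

Run:
```python
from h import *
c=dict(np.load("w3.npz"));P=lambda u,v,z:ray(c,u,v,z)
a,b=P(239,163,.064),P(321,163,.064);print("screws",(a+b)/2,np.linalg.norm(a-b))
a,b=P(252,170,.125),P(309,170,.125);print("pads",(a+b)/2,np.linalg.norm(a-b))
a,b=P(263,150,.131),P(297,150,.131);print("core",np.linalg.norm(a-b), (a+b)/2)
t=dict(np.load("top1.npz"));print("can top",ray(t,189,158,.16))
h,k=P(418,163,.133),P(515,166,.133);d=h-k;print("handle yaw",np.degrees(np.arctan2(d[1],d[0])),np.linalg.norm(d))
T=np.array([.5214,.0133]);R=np.array([[.937,.349],[.349,-.937]])
for q in (P(280,163,.064),P(280.5,170,.125)):print(R.T@(q[:2]-T))
```

```text
screws [0.55446065 0.02521605 0.064     ] 0.08748586085646691
pads [0.55540092 0.02493418 0.125     ] 0.049691451759936105
core 0.028470712248379423 [0.57172381 0.03143515 0.131     ]
can top [0.60333786 0.19963565 0.16      ]
handle yaw 108.62920755949996 0.08205236764132928
[0.03513653 0.00037279]
[0.03591919 0.00096508]
```

>>> {"fn": "servo_tool", "kwargs": {"targets": [[[0.0355,0.0005,0],[0,0,0.003]],[[0.0355,0.0005,0.02],[0,0,0.003]],[[0.0355,0.0005,0.06],[0,0,0.003]],[[0.0355,0.0005,0.1],[0,0,0.003]],[[0.0355,0.0005,0.125],[0,0,0.003]],[[0.0355,0.0005,0.133],[0,0,0.003]],[[0.0355,0.0005,0.133],[0,0,0.003]],[[0.0355,0.0005,0.133],[0,0,0.003]]]}}

```text
time_s: 9.5
position: [0.5557, 0.0252, 0.0946]
tcp_rot: [[0.939, 0.344, 0.002], [0.344, -0.939, -0.0], [0.002, 0.001, -1.0]]
force: [0.6, 0.1, 0.6]
opening: 1.001
```

>>> {"fn": "servo_tool", "kwargs": {"targets": [[[0,0,0],[0,0,0]],[[0,0,0],[0,0,0]],[[0,0,0],[0,0,0]],[[0,0,0],[0,0,0]],[[0,0,0],[0,0,0]],[[0,0,0],[0,0,0]],[[0,0,0],[0,0,0]],[[0,0,0],[0,0,0]]], "gripper": 0.0}}

```text
time_s: 10.5
position: [0.5543, 0.0262, 0.0941]
tcp_rot: [[0.939, 0.344, -0.0], [0.344, -0.939, 0.001], [0.0, -0.001, -1.0]]
force: [-1.4, 1.8, 5.5]
opening: 0.468
```

>>> {"fn": "servo_tool", "kwargs": {"targets": [[[0,0,-0.003],[0,0,0]],[[0,0,-0.006],[0,0,0]],[[0,0,-0.01],[0,0,0]],[[0,0,-0.014],[0,0,0]],[[0,0,-0.018],[0,0,0]],[[0,0,-0.018],[0,0,0]]]}}

```text
time_s: 11.25
position: [0.554, 0.026, 0.1119]
tcp_rot: [[0.939, 0.343, -0.001], [0.343, -0.939, 0.001], [-0.001, -0.001, -1.0]]
force: [-2.1, 4.1, 0.1]
opening: 0.469
```

Low force and the opening is held. I'll lift on to about 11.5 cm in total.

>>> {"fn": "servo_tool", "kwargs": {"targets": [[[0,0,-0.008],[0,0,0]],[[0,0,-0.016],[0,0,0]],[[0,0,-0.026],[0,0,0]],[[0,0,-0.038],[0,0,0]],[[0,0,-0.05],[0,0,0]],[[0,0,-0.062],[0,0,0]],[[0,0,-0.074],[0,0,0]],[[0,0,-0.086],[0,0,0]],[[0,0,-0.094],[0,0,0]],[[0,0,-0.098],[0,0,0]],[[0,0,-0.098],[0,0,0]],[[0,0,-0.098],[0,0,0]]]}}

```text
time_s: 12.75
position: [0.5543, 0.0256, 0.2091]
tcp_rot: [[0.939, 0.344, -0.001], [0.344, -0.939, 0.0], [-0.001, -0.001, -1.0]]
force: [0.8, -0.4, -1.7]
opening: 0.471
```

```bash
python3 -c "
from h import *
from rig import eyes
import cv2
s,c=wrist('w4');print(s['position'],s['force'],s['opening'],max(abs(np.array(s['qvel']))))
d=eyes.capture('scene')['pixels'];f=cv2.resize(d[150:300,160:340],None,fx=3,fy=3)
w=cv2.resize(c['pixels'],None,fx=.6,fy=.6) 
cv2.imwrite('pics/f.png',cv2.resize(d[130:310,150:350],(800,600),interpolation=cv2.INTER_CUBIC))"
```

```text
[0.5542723 0.0255531 0.2091147] [ 0.83238182 -0.35443839 -1.6698137 ] 0.47118008826834706 0.15856278935568688
```

View pics/f.png

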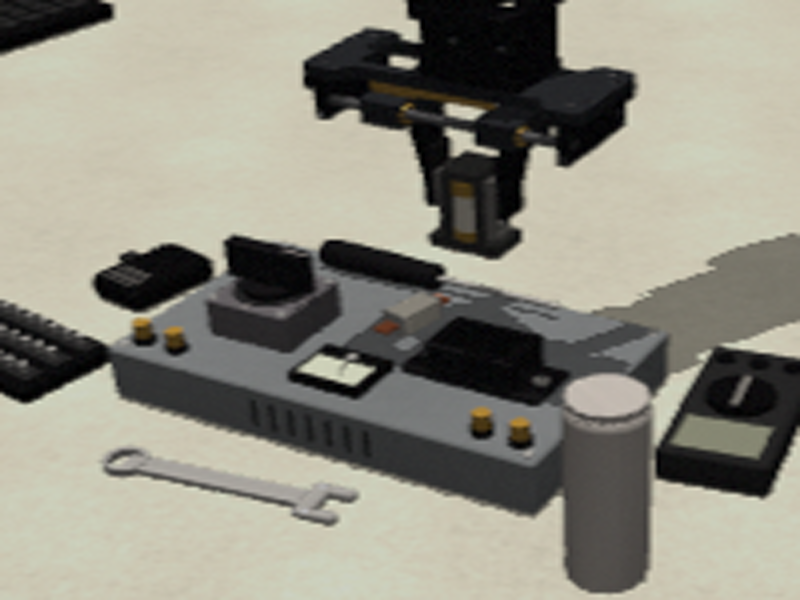

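View pics/w4.png

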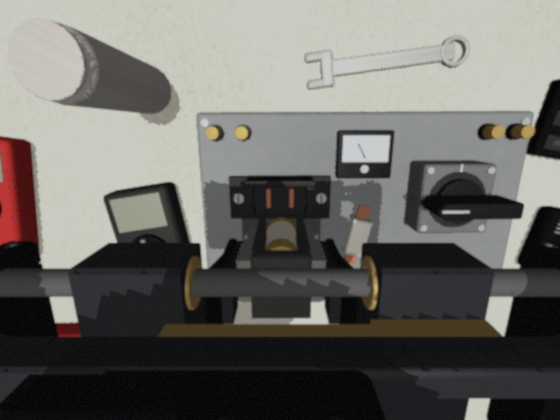

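The carrier is upright in the fingers at crop (470,205), the base is empty, the handle is off and the other things are undisturbed. I'll let it settle, then hand in.

>>> {"fn": "servo_tool", "kwargs": {"targets": [[[0,0,0],[0,0,0]],[[0,0,0],[0,0,0]],[[0,0,0],[0,0,0]],[[0,0,0],[0,0,0]]]}}

```text
time_s: 13.35
position: [0.5547, 0.0255, 0.2095]
tcp_rot: [[0.939, 0.344, 0.0], [0.344, -0.939, -0.0], [0.0, 0.0, -1.0]]
force: [0.2, -0.5, -1.4]
opening: 0.464
```

```bash
python3 -c "
from rig import order;print(order.hand_in())"
```

```text
the job is handed in; nothing more can be done
None
```

I turned the isolator handle a quarter turn anticlockwise to off. Then I pinched the fuse carrier's catches, drew it out of its base, and handed in at 13.4 s with it still in the gripper.

- **Handle:** the wrist pictures after the turn and after the lift show the bar along the box's y with its nose to +y, which is off.
- **Carrier:** it hangs upright about 11.5 cm above where it sat, and the base is empty. The wrist force was about 1.5 N and the fingers held steady.
- **Other things:** the spare fuse, screwdriver, spanner, multimeter, microphone and spray can looked undisturbed in the final pictures. The bit case is only partly in view there.
- **One small disagreement:** the gripper opening reads about 40.5 mm, against the 43 mm given for fully pinched catches. The opening reading was also about a millimetre out either way on the 14 mm handle bar. The carrier came out freely, so both catches had released.

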